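# Mount the rinse spray bar on its saddles with U-bolts and click in its nozzles

## Task

Lay the white square spray bar in the two saddles of the pipe support, ports facing up and centred lengthwise. Then drop one U-bolt over the bar at each saddle, both legs down through the two slots, until it sits upright with its crown down on the bar. When both are on, push every nozzle from the mat into a port of its own until it clicks fully home with its shoulder flush on the bar, and leave the wash bottle, the retaining ring and the blank cap alone.

Things in the scene. Friction and masses are not known exactly. Their poses are not given: they have to be found in the camera images.
- support_mid (a point): pipe support, fixed (place and yaw vary): aluminium base plate 110 x 310 mm with two pedestals, each with a steel saddle plate 86 (x) x 62 (y) x 8 mm, top 45 mm above the deck. Point: midway between the saddles, at the height of the plates' top. y runs from saddle to saddle, the way the bar lies; z up
- saddle0 (a point): centre of the top of a saddle plate, 105 mm from support_mid along -y, same axes. Slots through the plate at x = +27 and -27 mm, each 13 mm (x) by 16 mm (y), open for 29 mm below it. The bar lies on the plate along y between low outward-leaning lips at y = +-26 mm, 10 mm high, with 2 mm of play each side
- saddle1 (a point): as saddle0, for the other saddle plate, 105 mm from support_mid along +y
- bar_mid (a point): loose white plastic spray bar, 0.3 to 0.6 kg: 40 mm wide (x), 40 mm high (z), 280 mm long (y), with a 22 mm pipe stub 16 mm long at each end (ends alike). Point: its centre. It starts flat on the deck, ports up (z). Laid in the saddles its centre is 20 mm above support_mid
- port0 (a point): mouth of a port in the bar's top, -72 mm along the bar's y: blind round hole 24.5 mm across, 18 mm deep, two small sprung catches in its wall 5.5 mm below the mouth; axes as the bar
- port1 (a point): mouth of a port in the bar's top, -36 mm along the bar's y: blind round hole 24.5 mm across, 18 mm deep, two small sprung catches in its wall 5.5 mm below the mouth; axes as the bar
- port2 (a point): mouth of a port in the bar's top, +0 mm along the bar's y: blind round hole 24.5 mm across, 18 mm deep, two small sprung catches in its wall 5.5 mm below the mouth; axes as the bar
- port3 (a point): mouth of a port in the bar's top, +36 mm along the bar's y: blind round hole 24.5 mm across, 18 mm deep, two small sprung catches in its wall 5.5 mm below the mouth; axes as the bar
- port4 (a point): mouth of a port in the bar's top, +72 mm along the bar's y: blind round hole 24.5 mm across, 18 mm deep, two small sprung catches in its wall 5.5 mm below the mouth; axes as the bar
- ubolt0_mid (a point): loose steel U-bolt, 90 g: square-bent 8 mm rod, 62 mm over the outsides of its legs, 46 mm between, 74 mm high. Point: midway between the legs, half-way up. x runs from leg to leg, z up to the crown. Starts upright in the kit. Seated, the point is 11 mm above the saddle point, crown top 8 mm above the bar. Take it across the outsides of its legs, fingertips at most 42 mm below the crown top
- ubolt1_mid (a point): loose steel U-bolt, 90 g: square-bent 8 mm rod, 62 mm over the outsides of its legs, 46 mm between, 74 mm high. Point: midway between the legs, half-way up. x runs from leg to leg, z up to the crown. Starts upright in the kit. Seated, the point is 11 mm above the saddle point, crown top 8 mm above the bar. Take it across the outsides of its legs, fingertips at most 42 mm below the crown top
- nozzle0_mid (a point): loose push-in nozzle, 60 g, 40 mm high: grey round head 26 mm across, 26 mm high, on a steel stem 22 mm across, 14 mm long, foot tapered to 16 mm over 4 mm. Point: half-way up (z up). Fully home its shoulder is flush on the bar, the point 6 mm above the port mouth; dropped in, it stops on the catches about 7 mm too high, about 10 N clicks it past them. Hold near the head's top, fingertips above the shoulder
- nozzle1_mid (a point): loose push-in nozzle, 60 g, 40 mm high: grey round head 26 mm across, 26 mm high, on a steel stem 22 mm across, 14 mm long, foot tapered to 16 mm over 4 mm. Point: half-way up (z up). Fully home its shoulder is flush on the bar, the point 6 mm above the port mouth; dropped in, it stops on the catches about 7 mm too high, about 10 N clicks it past them. Hold near the head's top, fingertips above the shoulder
- nozzle2_mid (a point): loose push-in nozzle, 60 g, 40 mm high: grey round head 26 mm across, 26 mm high, on a steel stem 22 mm across, 14 mm long, foot tapered to 16 mm over 4 mm. Point: half-way up (z up). Fully home its shoulder is flush on the bar, the point 6 mm above the port mouth; dropped in, it stops on the catches about 7 mm too high, about 10 N clicks it past them. Hold near the head's top, fingertips above the shoulder
- nozzle3_mid (a point): loose push-in nozzle, 60 g, 40 mm high: grey round head 26 mm across, 26 mm high, on a steel stem 22 mm across, 14 mm long, foot tapered to 16 mm over 4 mm. Point: half-way up (z up). Fully home its shoulder is flush on the bar, the point 6 mm above the port mouth; dropped in, it stops on the catches about 7 mm too high, about 10 N clicks it past them. Hold near the head's top, fingertips above the shoulder
- nozzle4_mid (a point): loose push-in nozzle, 60 g, 40 mm high: grey round head 26 mm across, 26 mm high, on a steel stem 22 mm across, 14 mm long, foot tapered to 16 mm over 4 mm. Point: half-way up (z up). Fully home its shoulder is flush on the bar, the point 6 mm above the port mouth; dropped in, it stops on the catches about 7 mm too high, about 10 N clicks it past them. Hold near the head's top, fingertips above the shoulder
- kit: black kit block fixed on the deck at the robot's left or right, 94 x 110 mm, 30 mm high; point: centre of its underside. The two U-bolts stand in it 52 mm apart, legs in holes 24 mm deep, crown tops 80 mm above the deck
- mat: black mat fixed on the deck on the other side, 150 x 150 mm, 3 mm thick; point: centre of its underside. The nozzles (three to five) stand on it on their stems, 45 mm or more apart
- bottle_mid (a point): white wash bottle 64 mm across, 170 mm high, half-way up; stands on the deck, to be left alone
- ring_mid (a point): white retaining ring 150 mm across, 18 mm high, its centre; lies on the deck, to be left alone
- blank_cap_center (a point): grey blank cap, a disc 44 mm across, 16 mm high, its centre; lies on the deck, to be left alone

How it is judged:
On the way, in this order (a step that is already met when the one before it is completed fails the run):
1. the spray bar lies flat in both saddles, centred lengthwise, ports up (horizontal distance between bar_mid and support_mid below 0.015 m and angle between the y axis of bar_mid and the y axis of support_mid, either way round below 0.06 rad and angle between bar_mid's own z axis and vertical below 0.05 rad and z of bar_mid in the frame of support_mid between 0.017 and 0.023 m), for 0.2 s.
2. a U-bolt sits over the bar at each saddle, both legs through the slots, upright, crown down on the bar (all of step 1 and angle between each of ubolt0_mid, ubolt1_mid's own z axis and vertical below 0.15 rad and ((horizontal distance between ubolt0_mid and saddle0 below 0.008 m and angle between the x axis of ubolt0_mid and the x axis of saddle0, either way round below 0.12 rad and z of ubolt0_mid in the frame of saddle0 between 0.0075 and 0.0145 m) or (horizontal distance between ubolt0_mid and saddle1 below 0.008 m and angle between the x axis of ubolt0_mid and the x axis of saddle1, either way round below 0.12 rad and z of ubolt0_mid in the frame of saddle1 between 0.0075 and 0.0145 m)) and ((horizontal distance between ubolt1_mid and saddle0 below 0.008 m and angle between the x axis of ubolt1_mid and the x axis of saddle0, either way round below 0.12 rad and z of ubolt1_mid in the frame of saddle0 between 0.0075 and 0.0145 m) or (horizontal distance between ubolt1_mid and saddle1 below 0.008 m and angle between the x axis of ubolt1_mid and the x axis of saddle1, either way round below 0.12 rad and z of ubolt1_mid in the frame of saddle1 between 0.0075 and 0.0145 m))), for 0.2 s.
3. every nozzle is fully home in a port of its own (((horizontal distance between nozzle0_mid and port0 below 0.005 m and z of nozzle0_mid in the frame of port0 between 0.0035 and 0.0085 m) or (horizontal distance between nozzle0_mid and port1 below 0.005 m and z of nozzle0_mid in the frame of port1 between 0.0035 and 0.0085 m) or (horizontal distance between nozzle0_mid and port2 below 0.005 m and z of nozzle0_mid in the frame of port2 between 0.0035 and 0.0085 m) or (horizontal distance between nozzle0_mid and port3 below 0.005 m and z of nozzle0_mid in the frame of port3 between 0.0035 and 0.0085 m) or (horizontal distance between nozzle0_mid and port4 below 0.005 m and z of nozzle0_mid in the frame of port4 between 0.0035 and 0.0085 m)) and ((horizontal distance between nozzle1_mid and port0 below 0.005 m and z of nozzle1_mid in the frame of port0 between 0.0035 and 0.0085 m) or (horizontal distance between nozzle1_mid and port1 below 0.005 m and z of nozzle1_mid in the frame of port1 between 0.0035 and 0.0085 m) or (horizontal distance between nozzle1_mid and port2 below 0.005 m and z of nozzle1_mid in the frame of port2 between 0.0035 and 0.0085 m) or (horizontal distance between nozzle1_mid and port3 below 0.005 m and z of nozzle1_mid in the frame of port3 between 0.0035 and 0.0085 m) or (horizontal distance between nozzle1_mid and port4 below 0.005 m and z of nozzle1_mid in the frame of port4 between 0.0035 and 0.0085 m)) and ((horizontal distance between nozzle2_mid and port0 below 0.005 m and z of nozzle2_mid in the frame of port0 between 0.0035 and 0.0085 m) or (horizontal distance between nozzle2_mid and port1 below 0.005 m and z of nozzle2_mid in the frame of port1 between 0.0035 and 0.0085 m) or (horizontal distance between nozzle2_mid and port2 below 0.005 m and z of nozzle2_mid in the frame of port2 between 0.0035 and 0.0085 m) or (horizontal distance between nozzle2_mid and port3 below 0.005 m and z of nozzle2_mid in the frame of port3 between 0.0035 and 0.0085 m) or (horizontal distance between nozzle2_mid and port4 below 0.005 m and z of nozzle2_mid in the frame of port4 between 0.0035 and 0.0085 m)) and ((horizontal distance between nozzle3_mid and port0 below 0.005 m and z of nozzle3_mid in the frame of port0 between 0.0035 and 0.0085 m) or (horizontal distance between nozzle3_mid and port1 below 0.005 m and z of nozzle3_mid in the frame of port1 between 0.0035 and 0.0085 m) or (horizontal distance between nozzle3_mid and port2 below 0.005 m and z of nozzle3_mid in the frame of port2 between 0.0035 and 0.0085 m) or (horizontal distance between nozzle3_mid and port3 below 0.005 m and z of nozzle3_mid in the frame of port3 between 0.0035 and 0.0085 m) or (horizontal distance between nozzle3_mid and port4 below 0.005 m and z of nozzle3_mid in the frame of port4 between 0.0035 and 0.0085 m)) and ((horizontal distance between nozzle4_mid and port0 below 0.005 m and z of nozzle4_mid in the frame of port0 between 0.0035 and 0.0085 m) or (horizontal distance between nozzle4_mid and port1 below 0.005 m and z of nozzle4_mid in the frame of port1 between 0.0035 and 0.0085 m) or (horizontal distance between nozzle4_mid and port2 below 0.005 m and z of nozzle4_mid in the frame of port2 between 0.0035 and 0.0085 m) or (horizontal distance between nozzle4_mid and port3 below 0.005 m and z of nozzle4_mid in the frame of port3 between 0.0035 and 0.0085 m) or (horizontal distance between nozzle4_mid and port4 below 0.005 m and z of nozzle4_mid in the frame of port4 between 0.0035 and 0.0085 m))), for 0.2 s.
At the end, for the whole second after the job is handed in: Bar flat in both saddles (centred within 15 mm, in line within 0.06 rad); a U-bolt at each saddle, both legs through the slots, upright within 0.15 rad, crown within 3.5 mm of seated; every nozzle in a port, shoulder within 2.5 mm of the bar; all released and at rest (all of step 2 and all of step 3 and linear speed of each of bar, ubolt0, ubolt1, nozzle0, nozzle1, nozzle2, nozzle3, nozzle4 below 0.02 m/s); the robot touches nothing.
It fails at once if the wash bottle is knocked over or pushed more than 5 cm (distance of bottle_mid from where it was at the start of the episode above 0.05 m or angle between bottle_mid's own z axis and vertical above 0.5 rad).
It fails at once if the retaining ring or the blank cap is pushed more than 5 cm (distance of any of ring_mid, blank_cap_center from where it was at the start of the episode above 0.05 m).
Of nozzle0, nozzle1, nozzle2, nozzle3, nozzle4 only 3 to 5 are there at a start; the rules pass over those that are not, and their reading is None.
At some moment in a run one of bar may be knocked a few centimetres aside while the robot is not near it.
It also fails if it takes over 210 s, if anything falls off the work surface, if the arm or the gripper's body presses on something with over 40 N, if the wrist force passes 120 N, or if a joint passes its speed limit or range.

## Robot

A 6-joint arm with a two-finger parallel gripper is mounted at the origin on the work surface. World frame = base frame: x ahead of the robot, y to its left, z up, the work surface at z = 0. Lengths are in m, angles in rad, forces in N, time in s.
With the tool pointing down it reaches from about 0.25 to 0.775 m from the base axis. Payload 8.9 kg.
Tool frame: the origin (TCP) lies midway between the tips of the shut fingers; the grasp point (between the pads) lies 19 mm behind it (ctrl.pinch_z is the distance from the TCP to the grasp point, in m); z points along the fingers, y is the line along which they close (so a half turn about z gives the same grasp; the last joint's range is limited). The gripper opens to 85 mm and grips with 20 to 120 N. Pads are 22 mm wide; open, the fingers measure 114 mm over their backs; the gripper's body (76 mm by 85 mm) begins 54 mm behind the grasp point. The pads swing forward as they close: fully open they stand 13 mm farther back than shut.
Start: joints at [1.091, 0.291, -0.153, 1.127, 0, 1.431], TCP at [0.175, 0.495, 0.231] pointing down, gripper open.
Joint ranges: [-2.52, 2.52], [-0.91, 1.74], [-1.3, 1.37], [-1.96, 2.02], [-1.52, 1.47], [-3.14, 3.14]. Speed limits (rad/s): [2.22, 2.22, 2.79, 3.14, 3.14, 3.14].

## Interface

Orientations are given as a unit quaternion [w, x, y, z].
In Python, from station import ctrl gives the robot as it stands. The module is installed in compiled form; this text tells all that it offers.
- The arm moves only by the tool send_rows, never from a script. Its argument "commands" is a list of rows, each a list of 4 numbers: the shift along the tool's x, y, z in mm, then the turn about the tool's z in rad. In form: [[dx, dy, dz, roll], ...]. A call has 1 to 20 rows; each row is the pose to reach, as a shift and turn from the pose commanded when the call began, along the tool's axes at that moment; what a row does not reach only later rows make up. A row lasts 1/12 s, in which the tool goes at most 41.7 mm and 7.16 degrees, less where a joint would pass 70% of its speed; a pose out of reach is approached as far as the arm can. A call with a gripper value outside its range is refused whole. "grip" is the opening in per cent of the stroke, from 0 (shut) to 100 (fully open), set as the call begins (left out, the last holds). The fingers move at their own pace and stop on an object; "squeeze" is the grip in N (left out, the last holds). Time passes only in rows, so rows that repeat a pose let the fingers close. It gives the time, the measured TCP pose, the force, the opening and the grip force at its end, in the units of the state.
- ctrl.get_state(): the state, without advancing time (a new reading comes with each control period).
- ctrl.camera(name): name is "scene" or "top"; returns a dict with "color" (400x640x3 uint8, red, green, blue), "depth" (400x640 float32, m along the optical axis (not along the pixel's ray), 0 where there is no reading), "mtx" (3x3 intrinsics, pixels), "dist_coeffs" ([k1, k2, p1, p2, k3] as OpenCV has them; the pictures are not rectified), "R" (3x3) and "t" (3): a world point X has camera coordinates R X + t. Camera axes: x right, y down, z forward; pixel columns grow to the right and rows downward; lengths in m; the calibration is good to about 2 mm. A picture is of the moment at which its call begins.
- ctrl.hand_in(): hands the job in; it is judged then, once.
The state is a dict: "time_s": time; "joints": joint angles; "qd": joint speeds; "joint_efforts": joint torques, N m; "tool_pos": TCP position; "orientation": TCP orientation; "contact_force": force on the tool from outside, world axes, zero at the start; "ft_torque": the same for the moment, N m; "width": finger opening in m; "gripper_force": force on a finger pad.
Only numpy, scipy, OpenCV 4.12 (cv2) and the standard library are available. Lean on these libraries where they do the work, as an engineer would, in place of code of your own. Each camera call takes 0.05 s, during which the arm holds its last target. There are 200 camera calls.

## Working session

There is one attempt and no reset: what is moved stays moved. The work goes in short steps, Python scripts to look and compute and a tool call to move; the robot and the scene stay as the last step left them, time stands still between calls to the robot, and variables do not carry over. Pictures are saved under pics/ and viewed, at most 14 in all, crops included, and the job is handed in when it is done.

Besides the shell and the picture viewer there is one more tool, called after "Call:" by a JSON object that holds its "fn" and its "kwargs". send_rows: Moves the arm, as the interface text tells. Its arguments: {"type":"object","properties":{"commands":{"type":"array"},"grip":{"type":"number"},"squeeze":{"type":"number"}},"required":["commands"]}

```bash
mkdir -p pics; cat > h.py <<'E'
import numpy as np, cv2
from station import ctrl
def grab(n,save=None):
    c=ctrl.camera(n)
    if save: cv2.imwrite('pics/'+save+'.png',c['color'][:,:,::-1])
    np.savez('/tmp/'+n+'.npz',**c)
    return c
def load(n): return dict(np.load('/tmp/'+n+'.npz'))
def rays(c,uv):
    uv=np.asarray(uv,float).reshape(-1,1,2)
    p=cv2.undistortPoints(uv,c['mtx'],c['dist_coeffs']).reshape(-1,2)
    d=np.c_[p,np.ones(len(p))]@c['R']
    o=-c['R'].T@c['t']
    return o,d
def onplane(c,uv,z):
    o,d=rays(c,uv); s=(z-o[2])/d[:,2]
    return o+d*s[:,None]
def cloud(c):
    v,u=np.mgrid[0:400,0:640]; uv=np.c_[u.ravel(),v.ravel()]
    p=cv2.undistortPoints(uv.astype(float).reshape(-1,1,2),c['mtx'],c['dist_coeffs']).reshape(-1,2)
    Z=c['depth'].ravel()[:,None]
    X=(np.c_[p,np.ones(len(p))]*Z-c['t'])@c['R']
    X[Z[:,0]==0]=np.nan
    return X.reshape(400,640,3)
E
python3 - <<'E'
from h import *
for n in('top','scene'):
    c=grab(n,n+'0'); print(n,-c['R'].T@c['t'],c['R'][2],c['mtx'][0,0])
s=ctrl.get_state(); print(s); print(ctrl.pinch_z)
E
```

```text
top [ 0.35929324 -0.00443699  1.23194026] [ 0.16344833  0.0016837  -0.98655046] 404.1806503510016
scene [1.3579976  0.33809704 0.85925094] [-0.673346   -0.30494372 -0.67350909] 469.5667049713279
{'time_s': 0.1, 'joints': array([ 1.09066838e+00,  2.91211852e-01, -1.54032907e-01,  1.12670411e+00,
       -1.25597563e-05,  1.43149055e+00]), 'qd': array([-0.00017389, -0.00136117,  0.00145913, -0.00091955, -0.00022061,
       -0.00044129]), 'joint_efforts': array([ 1.53862242e-03, -5.37974167e+01,  3.31921363e+01,  9.24190652e-03,
       -1.81364944e-04, -2.43977485e-05]), 'tool_pos': array([0.17531093, 0.49445573, 0.23080271]), 'orientation': array([-1.69660080e-04,  1.69587466e-01,  9.85514972e-01, -5.50766345e-04]), 'contact_force': array([ 0.431419  , -0.1420588 , -0.81089604]), 'ft_torque': array([-0.00245362,  0.01638178, -0.00697895]), 'gripper_force': 0.0, 'width': 0.08547163279702095}
0.0187
```

View pics/top0.png

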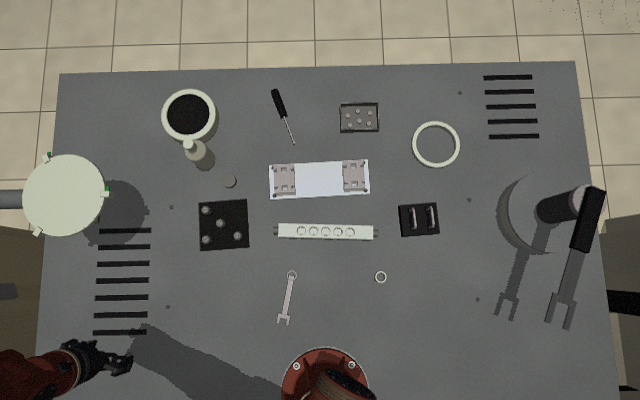

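View pics/scene0.png

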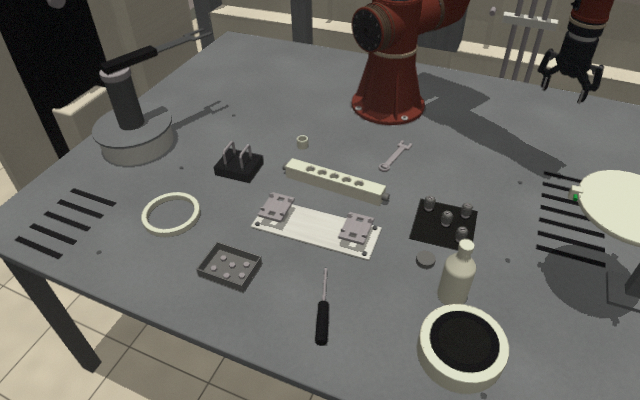

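The top view shows the bar at about (326,231), the support at (319,179) with saddles at (284,179) and (355,176), and the kit at (419,219) with two U-bolts. Four nozzles stand on the mat at (224,225). The bottle is at (198,152), the ring at (436,144) and the blank cap at (229,181). The arm is at the bottom left, out of the way.

```bash
python3 - <<'E'
from h import *
c=load('top'); X=cloud(c)
def blobs(m,name,z,mn=15):
    n,l,st,ce=cv2.connectedComponentsWithStats(m.astype(np.uint8))
    for i in range(1,n):
        if st[i,4]<mn: continue
        q=X[l==i]; uv=np.argwhere(l==i)[:,::-1].astype(np.float32)
        w=onplane(c,uv,z)[:,:2]; r=cv2.minAreaRect((w*1000).astype(np.float32))
        print(name,ce[i].round(1),st[i,4],'plane c',onplane(c,ce[i],z)[0].round(4),'rect',np.round(r[0]),np.round(r[1]),round(r[2],1),'medz',np.nanmedian(q[:,2]).round(4))
x,y,z=X[...,0],X[...,1],X[...,2]
reg=(x>.15)&(x<.62)&(y>-.35)&(y<.45)
deck=reg&(abs(z)<.02); print('deck z',np.nanmedian(z[deck]),np.nanstd(z[deck]))
I=c['color'].astype(int); g=I.sum(2)/3
H=np.zeros((400,640),bool)
a=H.copy(); a[215:248,268:388]=1
blobs(a&(g>140),'bar',.04)
blobs(a&(z>.03),'barZ',.04)
a=H.copy(); a[155:205,262:378]=1
blobs(a&(z>.037)&(z<.06),'sadZ',.045)
blobs(a&(g>165),'plate',.01,50)
a=H.copy(); a[195:256,390:450]=1
blobs(a&(z>.06),'ub',.08,4)
a=H.copy(); a[195:256,192:256]=1
blobs(a&(z>.03),'noz',.043,6)
blobs(a&(g>60)&(g<200),'nozG',.043,6)
im=cv2.cvtColor(c['color'],cv2.COLOR_RGB2BGR)[150:260,190:450]
cv2.imwrite('pics/top0c.png',cv2.resize(im,None,fx=3,fy=3,interpolation=cv2.INTER_CUBIC))
E
```

```text
deck z 0.001432953264337877 0.003093960842085883
bar [325.  230.7] 1267 plane c [ 0.4583 -0.0131  0.04  ] rect [458. -13.] [278.  41.] 87.1 medz 0.0403
barZ [324.8 230.5] 1102 plane c [ 0.4589 -0.0127  0.04  ] rect [459. -13.] [307.  41.] 87.0 medz 0.0409
sadZ [353.5 174.2] 549 plane c [ 0.6257 -0.1031  0.045 ] rect [ 626. -103.] [87. 62.] 1.9 medz 0.046
sadZ [283.7 178.2] 552 plane c [0.6185 0.1067 0.045 ] rect [619. 107.] [63. 87.] 89.8 medz 0.0459
plate [318.8 179.7] 2029 plane c [0.6188 0.0018 0.01  ] rect [622.   2.] [108. 307.] 1.9 medz 0.009
ub [414.  217.4] 65 plane c [ 0.487  -0.2688  0.08  ] rect [ 487. -268.] [61. 10.] 2.9 medz 0.0789
ub [432.  215.9] 64 plane c [ 0.49   -0.3206  0.08  ] rect [ 490. -320.] [58. 11.] 2.5 medz 0.0789
noz [205.3 209.2] 68 plane c [0.5306 0.3414 0.043 ] rect [530. 341.] [26. 25.] 44.9 medz 0.0427
noz [219.8 222.4] 68 plane c [0.49   0.2974 0.043 ] rect [490. 297.] [27. 25.] 70.5 medz 0.0429
noz [237.1 235. ] 68 plane c [0.4517 0.2458 0.043 ] rect [452. 246.] [24. 24.] 88.7 medz 0.0431
noz [205.7 239. ] 70 plane c [0.4421 0.3381 0.043 ] rect [442. 339.] [27. 23.] 88.7 medz 0.0433
nozG [223.7 225.5] 1529 plane c [0.4807 0.2857 0.043 ] rect [483. 288.] [194. 178.] 88.7 medz 0.0013
nozG [204.7 209.3] 49 plane c [0.5302 0.343  0.043 ] rect [530. 343.] [22. 21.] 62.5 medz 0.0435
nozG [219.3 222.6] 50 plane c [0.4895 0.2989 0.043 ] rect [489. 299.] [21. 23.] 44.8 medz 0.0437
nozG [236.9 235.4] 52 plane c [0.4504 0.2463 0.043 ] rect [450. 247.] [21. 21.] 88.7 medz 0.0437
nozG [205.1 239.1] 47 plane c [0.4419 0.3399 0.043 ] rect [441. 339.] [21. 21.] 88.7 medz 0.0441
```

View pics/top0c.png

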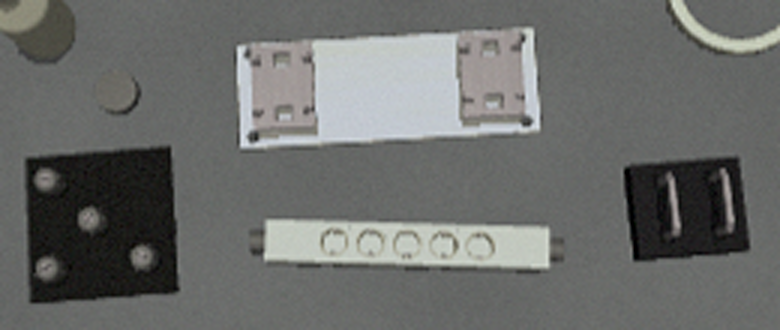

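Every measured size matches the specification:

| Item | Measured |
|---|---|
| Support middle | (0.6221, 0.0018), yaw +0.034; saddle spacing 209.9 mm |
| Bar | (0.4585, -0.013), yaw -0.05 |
| U-bolts | (0.487, -0.268) and (0.490, -0.320) |
| Nozzles | 4 found |

Next I'll add a helper that works out the moves.

```bash
cat >> h.py <<'E'
def go(p,psi=None):
    """print row from present pose to world TCP p with tool-y at world angle psi (tool down)"""
    s=ctrl.get_state(); w,x,y,z=s['orientation']
    from scipy.spatial.transform import Rotation as Ro
    R=Ro.from_quat([x,y,z,w]).as_matrix()
    cur=np.arctan2(R[1,1],R[0,1]); d=R.T@(np.array(p)-s['tool_pos'])*1000
    roll=0 if psi is None else (cur-psi+np.pi/2)%np.pi-np.pi/2
    print('t',round(s['time_s'],2),'tcp',s['tool_pos'].round(4),'psi',cur.round(4),'F',s['contact_force'].round(1),'row',d.round(1),round(roll,3),'w',s['width'].round(4))
E
python3 - <<'E'
from h import *
go([.4585,-.013,.13],-.05)
X=cloud(load('top'));z=X[...,2]
q=X[(z>.1)&(z<.2)&(X[...,0]>.45)&(X[...,1]>.2)&(X[...,1]<.5)]; print(len(q),np.nanmedian(q,0),np.nanmin(q,0),np.nanmax(q,0))
E
```

```text
Traceback (most recent call last):
  File "h.py", line 32, in go
    print('t',round(s['time_s'],2),'tcp',s['tool_pos'].round(4),'psi',cur.round(4),'F',s['contact_force'].round(1),'row',d.round(1),round(roll,3),'w',s['width'].round(4))
                                                                                                                                                      ^^^^^^^^^^^^^^^^
AttributeError: 'float' object has no attribute 'round'
```

```bash
sed -i "s/s\['width'\].round(4)/round(s['width'],4)/" h.py
python3 - <<'E'
from h import *
go([.4585,-.013,.13],-.05)
X=cloud(load('top'));z=X[...,2]
q=X[(z>.1)&(z<.2)&(X[...,0]>.45)&(X[...,1]>.2)&(X[...,1]<.5)]; print(len(q),np.nanmedian(q,0),np.nanmin(q,0),np.nanmax(q,0))
E
```

```text
t 0.1 tcp [0.1753 0.4945 0.2308] psi 1.23 F [ 0.4 -0.1 -0.8] row [-436.5 -383.5  101.2] 1.28 w 0.0855
408 [0.68766658 0.34881637 0.12393363] [0.66540312 0.32561386 0.10017157] [0.72819523 0.38904804 0.17514099]
```

Call:
{"fn": "send_rows", "kwargs": {"commands": [[-436.5,-383.5,101,1.28],[-436.5,-383.5,101,1.28],[-436.5,-383.5,101,1.28],[-436.5,-383.5,101,1.28],[-436.5,-383.5,101,1.28],[-436.5,-383.5,101,1.28],[-436.5,-383.5,101,1.28],[-436.5,-383.5,101,1.28],[-436.5,-383.5,101,1.28],[-436.5,-383.5,101,1.28],[-436.5,-383.5,101,1.28],[-436.5,-383.5,101,1.28],[-436.5,-383.5,101,1.28],[-436.5,-383.5,101,1.28],[-436.5,-383.5,101,1.28],[-436.5,-383.5,101,1.28],[-436.5,-383.5,101,1.28],[-436.5,-383.5,101,1.28],[-436.5,-383.5,101,1.28],[-436.5,-383.5,101,1.28]], "grip": 100}}

```text
time_s: 1.77
tool_pos: [0.4583, -0.0114, 0.1306]
orientation: [0.0, 0.724, 0.69, 0.0]
contact_force: [0.7, -0.4, 0.0]
width: 0.085
gripper_force: 0.0
```

```bash
python3 - <<'E'
from h import *
c=grab('scene','scene1')
go([.4585,-.013,.008],-.05)
E
```

```text
t 1.82 tcp [ 0.4584 -0.0116  0.1306] psi -0.0483 F [ 0.2 -1.4 -0.3] row [-1.400e+00  1.000e-01  1.226e+02] 0.002 w 0.0856
```

View pics/scene1.png

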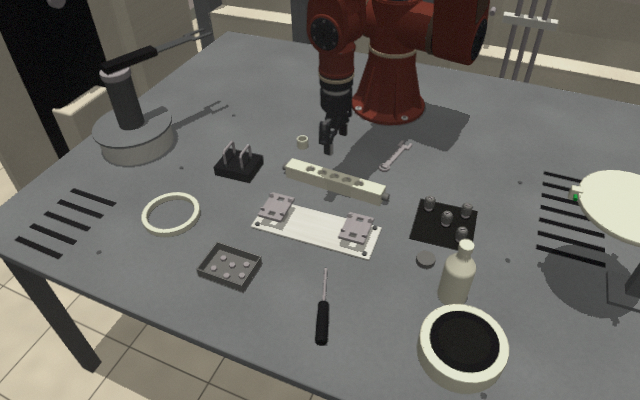

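The gripper is above the bar, and the bar (335,180) hasn't moved. I'll lower and grip.

Call:
{"fn": "send_rows", "kwargs": {"commands": [[0,0,40,0],[0,0,80,0],[0,0,110,0],[0,0,121,0],[0,0,121,0],[0,0,121,0]]}}

```text
time_s: 2.32
tool_pos: [0.4583, -0.012, 0.0093]
orientation: [-0.0, 0.724, 0.689, -0.0]
contact_force: [0.2, -0.2, 0.2]
width: 0.0852
gripper_force: 0.0
```

Call:
{"fn": "send_rows", "kwargs": {"commands": [[0,0,0,0],[0,0,0,0],[0,0,0,0],[0,0,0,0],[0,0,0,0],[0,0,0,0],[0,0,0,0],[0,0,0,0],[0,0,0,0],[0,0,0,0],[0,0,0,0],[0,0,0,0]], "grip": 0, "squeeze": 60}}

```text
time_s: 3.32
tool_pos: [0.4598, -0.0127, 0.0105]
orientation: [0.001, 0.725, 0.689, 0.001]
contact_force: [0.0, 0.4, 9.8]
width: 0.0391
gripper_force: 60.7
```

```bash
python3 - <<'E'
from h import *
go([.622,.002,.13],.034)
E
```

```text
t 3.32 tcp [ 0.4598 -0.0127  0.0105] psi -0.0501 F [0.  0.4 9.8] row [  22.8  161.6 -119.1] -0.084 w 0.0391
```

Call:
{"fn": "send_rows", "kwargs": {"commands": [[0,0,-30,0],[0,0,-60,0],[0,0,-95,0],[4,40,-110,-0.02],[10,80,-119,-0.05],[16,115,-119,-0.084],[20,140,-119,-0.084],[22.8,155,-119,-0.084],[22.8,161.6,-119,-0.084],[22.8,161.6,-119,-0.084],[22.8,161.6,-119,-0.084],[22.8,161.6,-119,-0.084],[22.8,161.6,-119,-0.084],[22.8,161.6,-119,-0.084],[22.8,161.6,-119,-0.084]]}}

```text
time_s: 4.57
tool_pos: [0.6208, 0.0021, 0.1286]
orientation: [0.0, 0.695, 0.719, -0.0]
contact_force: [-0.0, -0.2, -4.7]
width: 0.0394
gripper_force: 63.8
```

```bash
python3 - <<'E'
from h import *
c=grab('top','top2'); s=grab('scene','scene2')
go([.622,.002,.0755],.034)
X=cloud(c);x,y,z=X[...,0],X[...,1],X[...,2]
g=c['color'].mean(2)
p=(z>.1)&(z<.155)&(abs(y)<.2)&(x>.55)&(x<.7)
print('heights',np.nanpercentile(z[p],[10,50,90]))
m=(p&(g>130)).astype(np.uint8)
uv=np.argwhere(m)[:,::-1].astype(np.float32); print(len(uv))
w=onplane(c,uv,.1395)[:,:2]*1000; print(cv2.minAreaRect(w.astype(np.float32)))
im=np.vstack([c['color'][130:230,240:400],s['color'][150:270,220:420][:100,:160]])[:,:,::-1]
cv2.imwrite('pics/c2.png',np.hstack([cv2.resize(c['color'][130:230,240:400,::-1],None,fx=3,fy=3),cv2.resize(s['color'][130:280,220:420,::-1],(400,300))]))
E
```

```text
t 4.67 tcp [0.6211 0.0021 0.1285] psi 0.0339 F [-0.7  0.1 -4.6] row [-0.1  0.9 53. ] -0.0 w 0.0393
heights [0.12984392 0.14630355 0.15216365]
47
((621.3643188476562, 3.8212127685546875), (41.69347381591797, 292.0451354980469), 2.366431474685669)
```

View pics/c2.png

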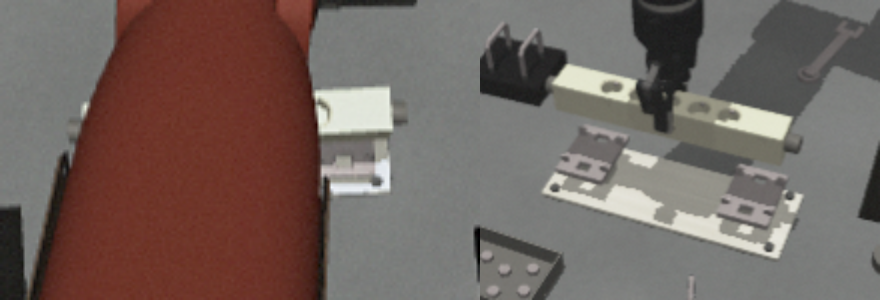

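The scene crop shows the bar level above both saddles. The camera reads its centre at x 0.6214 against TCP 0.6211, which agrees. I'll lower it.

Call:
{"fn": "send_rows", "kwargs": {"commands": [[0,1,15,0],[0,1,30,0],[0,1,38,0],[0,1,42,0],[0,1,45,0],[0,1,48,0],[0,1,50,0],[0,1,52,0],[0,1,53,0],[0,1,53,0],[0,1,53,0]]}}

```text
time_s: 5.58
tool_pos: [0.6223, 0.0022, 0.0755]
orientation: [0.0, 0.695, 0.719, 0.0]
contact_force: [-0.1, -0.9, -4.7]
width: 0.0389
gripper_force: 63.8
```

```bash
python3 - <<'E'
from h import *
go([.622,.002,.0755],.034)
s=grab('scene','scene3'); X=cloud(s);z=X[...,2]
m=(abs(X[...,0]-.62)<.05)&(abs(X[...,1])<.17)&(s['color'].mean(2)>130)&(z>.06)
print(np.nanpercentile(z[m],[50,75,90]))
E
```

```text
t 5.58 tcp [0.6223 0.0022 0.0755] psi 0.034 F [-0.1 -0.9 -4.7] row [-0.2 -0.3  0. ] 0.0 w 0.0389
[0.10600347 0.10707021 0.10789173]
```

My target was 20 mm too high: the bar centre sits 9.5 mm above the TCP, so the target is TCP z = 0.0555. I'll keep lowering.

Call:
{"fn": "send_rows", "kwargs": {"commands": [[0,0,5,0],[0,0,9,0],[0,0,12,0],[0,0,14,0],[0,0,16,0],[0,0,18,0],[0,0,19.5,0],[0,0,20,0],[0,0,20,0],[0,0,20,0]]}}

```text
time_s: 6.47
tool_pos: [0.6222, 0.0022, 0.0556]
orientation: [0.0, 0.695, 0.719, 0.0]
contact_force: [-3.3, -0.0, 0.6]
width: 0.0388
gripper_force: 64.2
```

```bash
python3 - <<'E'
from h import *
go([.622,.002,.0555],.034)
s=grab('scene','scene4'); X=cloud(s);z=X[...,2]
m=(abs(X[...,0]-.62)<.05)&(abs(X[...,1])<.17)&(s['color'].mean(2)>130)&(z>.06)
print(np.nanpercentile(z[m],[50,75,90]))
for a,b in((-.15,-.08),(.08,.15)): print(np.nanpercentile(z[m&(X[...,1]>a)&(X[...,1]<b)],[75,90]))
E
```

```text
t 6.47 tcp [0.6222 0.0022 0.0556] psi 0.034 F [-3.3 -0.   0.6] row [-0.2 -0.2  0.1] -0.0 w 0.0388
[0.08622971 0.08718085 0.08813514]
[0.08724171 0.08830457]
[0.08711557 0.0879158 ]
```

The bar has seated: its weight is off the wrist and the top is level at about 0.086. I'll release, rise and move to the first U-bolt.

Call:
{"fn": "send_rows", "kwargs": {"commands": [[0,0,0,0],[0,0,0,0],[0,0,0,0],[0,0,0,0],[0,0,0,0],[0,0,0,0],[0,0,0,0],[0,0,-20,0],[0,0,-50,0],[0,0,-90,0],[0,0,-110,0],[0,0,-110,0],[0,0,-110,0],[0,0,-110,0]], "grip": 100}}

```text
time_s: 7.68
tool_pos: [0.6218, 0.0023, 0.1646]
orientation: [-0.0, 0.695, 0.719, -0.0]
contact_force: [0.0, 0.0, -0.7]
width: 0.0854
gripper_force: 0.0
```

```bash
python3 - <<'E'
from h import *
go([.4875,-.269,.14],.05)
E
```

```text
t 7.68 tcp [0.6218 0.0023 0.1646] psi 0.034 F [ 0.   0.  -0.7] row [-266.5 -143.4   24.7] -0.016 w 0.0854
```

Call:
{"fn": "send_rows", "kwargs": {"commands": [[-266.5,-143.4,10,-0.016],[-266.5,-143.4,10,-0.016],[-266.5,-143.4,24.7,-0.016],[-266.5,-143.4,24.7,-0.016],[-266.5,-143.4,24.7,-0.016],[-266.5,-143.4,24.7,-0.016],[-266.5,-143.4,24.7,-0.016],[-266.5,-143.4,24.7,-0.016],[-266.5,-143.4,24.7,-0.016],[-266.5,-143.4,24.7,-0.016],[-266.5,-143.4,24.7,-0.016],[-266.5,-143.4,24.7,-0.016],[-266.5,-143.4,24.7,-0.016],[-266.5,-143.4,24.7,-0.016]]}}

```text
time_s: 8.85
tool_pos: [0.4884, -0.2681, 0.1406]
orientation: [-0.0, 0.689, 0.725, 0.0]
contact_force: [-0.2, -0.3, 0.9]
width: 0.0856
gripper_force: 0.0
```

```bash
cat >> h.py <<'E'
def barpose(c):
    X=cloud(c);x,y,z=X[...,0],X[...,1],X[...,2]; g=c['color'].mean(2)
    m=(z>.07)&(z<.1)&(abs(y)<.2)&(x>.56)&(x<.68)&(g>130)
    uv=np.argwhere(m)[:,::-1].astype(np.float32)
    w=onplane(c,uv,.085)[:,:2]*1000; r=cv2.minAreaRect(w.astype(np.float32))
    print('bar',len(uv),np.nanmedian(z[m]),r, w.mean(0))
    m=(g>60)&(z>.06)&(x>.4)&(x<.7)&(y<-.2)&(y>-.4)
E
python3 - <<'E'
from h import *
c=grab('top','top5'); barpose(c)
go([.4875,-.269,.044],.05)
cv2.imwrite('pics/c5.png',cv2.resize(c['color'][140:260,240:460,::-1],None,fx=3,fy=3))
E
```

```text
bar 1182 0.0855610255633519 ((619.7134399414062, 7.3690032958984375), (42.41594696044922, 294.5363464355469), 1.8361777067184448) [619.73384644   0.84553074]
t 8.9 tcp [ 0.4884 -0.2682  0.1407] psi 0.0514 F [-0.2  0.2  0.2] row [-0.7 -0.9 96.7] 0.001 w 0.0854
```

View pics/c5.png

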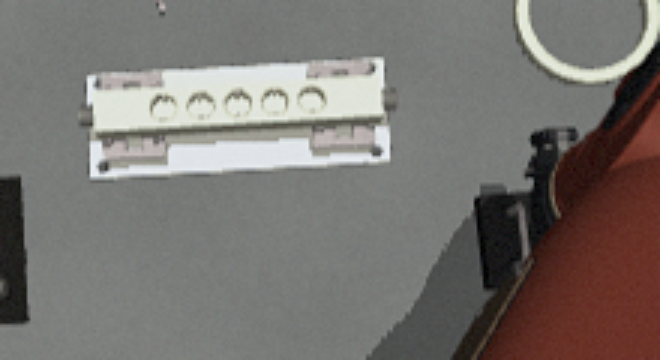

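The bar is seated between the lips at both saddles, with ports at (163..312, 105) in the crop. I'll descend on U-bolt 0.

Call:
{"fn": "send_rows", "kwargs": {"commands": [[-0.5,-0.5,40,0],[-0.5,-0.5,70,0],[-0.5,-0.5,90,0],[-0.5,-0.5,96.7,0],[-0.5,-0.5,96.7,0],[-0.5,-0.5,96.7,0],[-0.5,-0.5,96.7,0]]}}

```text
time_s: 9.48
tool_pos: [0.4885, -0.2702, 0.0454]
orientation: [0.001, 0.689, 0.725, 0.0]
contact_force: [-0.2, -0.3, -0.1]
width: 0.0854
gripper_force: 0.0
```

Call:
{"fn": "send_rows", "kwargs": {"commands": [[0,0,0,0],[0,0,0,0],[0,0,0,0],[0,0,0,0],[0,0,0,0],[0,0,0,0],[0,0,0,0],[0,0,0,0],[0,0,0,0],[0,0,0,0]], "grip": 0, "squeeze": 50}}

```text
time_s: 10.32
tool_pos: [0.4878, -0.2702, 0.0453]
orientation: [0.001, 0.689, 0.724, -0.0]
contact_force: [-1.8, 0.8, 7.8]
width: 0.0599
gripper_force: 51.7
```

```bash
python3 - <<'E'
from h import *
go([.4875,-.269,.14],.034)
E
```

```text
t 10.32 tcp [ 0.4878 -0.2702  0.0453] psi 0.0498 F [-1.8  0.8  7.8] row [  1.1  -0.2 -94.7] 0.016 w 0.0599
```

Call:
{"fn": "send_rows", "kwargs": {"commands": [[0,0,-15,0],[0,0,-35,0],[0,0,-70,0],[0,0,-105,0],[0,0,-115,0],[0,0,-115,0],[0,0,-115,0]]}}

```text
time_s: 10.9
tool_pos: [0.4877, -0.2697, 0.1592]
orientation: [0.001, 0.689, 0.725, 0.0]
contact_force: [0.2, 0.4, -1.6]
width: 0.0598
gripper_force: 55.6
```

```bash
python3 - <<'E'
from h import *
go([.6248,-.1031,.15],.034)
E
```

```text
t 10.9 tcp [ 0.4877 -0.2697  0.1592] psi 0.05 F [ 0.2  0.4 -1.6] row [159.5 145.3   9.2] 0.016 w 0.0598
```

Call:
{"fn": "send_rows", "kwargs": {"commands": [[40,37,0,0.016],[80,73,0,0.016],[115,105,0,0.016],[140,127,9,0.016],[155,140,9,0.016],[159.5,145.3,9,0.016],[159.5,145.3,9,0.016],[159.5,145.3,9,0.016],[159.5,145.3,9,0.016],[159.5,145.3,9,0.016],[159.5,145.3,9,0.016]]}}

```text
time_s: 11.82
tool_pos: [0.624, -0.1042, 0.1499]
orientation: [-0.0, 0.696, 0.718, -0.0]
contact_force: [-0.0, 0.4, -0.4]
width: 0.0597
gripper_force: 55.5
```

```bash
python3 - <<'E'
from h import *
s=grab('scene','scene6'); t=grab('top')
go([.6248,-.1031,.0583],.034)
a=cv2.resize(s['color'][120:245,215:375,::-1],(640,500),interpolation=cv2.INTER_CUBIC)
cv2.imwrite('pics/c6.png',a)
E
```

```text
t 11.92 tcp [ 0.6243 -0.1039  0.1501] psi 0.0327 F [-0.6  0.3 -0.4] row [ 0.8  0.5 91.8] -0.001 w 0.06
```

View pics/c6.png

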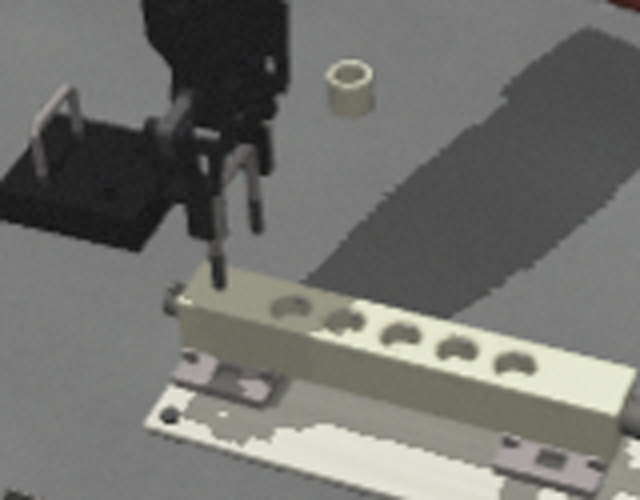

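The U-bolt is held upright over the -y saddle, with leg tips at about (269.5,191) and (279,178). I'll check the tips and front slots through the scene camera.

```bash
python3 - <<'E'
from h import *
s=load('scene')
g=s['color'].astype(int).sum(2)/3
print('leg front,back',onplane(s,[[269.5,190.5],[279.2,177.5]],.111).round(4))
# dark slot blobs within the plates
X=cloud(s)
for (u0,u1,v0,v1) in ((258,292,205,224),(336,372,226,245)):
    print(np.round(g[v0:v1,u0:u1]).astype(int)[:, ::1].tolist() if 0 else '')
print('slots by eye',onplane(s,[[273.5,215],[352.5,234.5]],.045).round(4))
im=s['color'][195:250,250:380,::-1]
cv2.imwrite('pics/c7.png',cv2.resize(im,None,fx=6,fy=6,interpolation=cv2.INTER_NEAREST))
# top cam slots from first image? (bar absent) recompute
E
python3 - <<'E'
import sys; sys.path.insert(0,'.')
from h import *
c=cv2.imread('pics/top0.png').mean(2)
t=load('top')
for n,(u0,u1,v0,v1) in dict(s1far=(277,292,165,175),s1near=(277,292,182,192),s0far=(345,362,161,172),s0near=(345,362,178,189)).items():
    p=c[v0:v1,u0:u1]; 
    vv,uu=np.mgrid[v0:v1,u0:u1]; w=np.clip(np.percentile(p,60)-18-p,0,None)
    uv=[(w*uu).sum()/w.sum(),(w*vv).sum()/w.sum()]; print(n,np.round(uv,1),onplane(t,[uv],.045)[0].round(4))
E
```

```text
leg front,back [[ 0.6443 -0.1071  0.111 ]
 [ 0.5929 -0.107   0.111 ]]


slots by eye [[ 0.6577 -0.0957  0.045 ]
 [ 0.6458  0.1059  0.045 ]]
s1far [284.1 168.5] [0.6483 0.1053 0.045 ]
s1near [284.2 186.4] [0.5936 0.1056 0.045 ]
s0far [352.8 165. ] [ 0.654  -0.1019  0.045 ]
s0near [353.4 183.6] [ 0.5969 -0.1018  0.045 ]
```

View pics/c7.png

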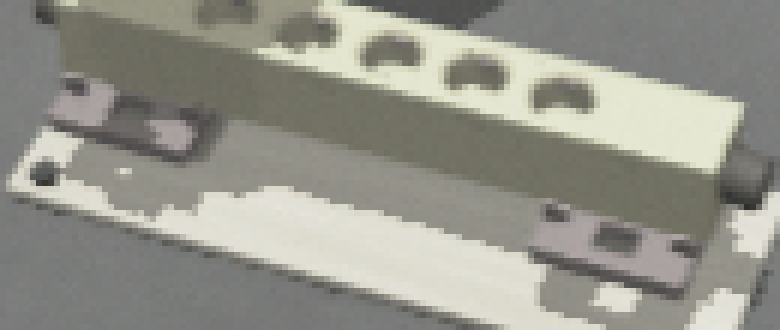

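Both cameras put the saddle and slots within about 2 mm of each other. I'll aim for TCP (0.6252, -0.103) and descend in stages, watching the force.

Call:
{"fn": "send_rows", "kwargs": {"commands": [[1,1,10,0],[1,1,20,0],[1,1,24,0],[1,1,28,0],[1,1,31,0],[1,1,34,0],[1,1,34,0]]}}

```text
time_s: 12.5
tool_pos: [0.6253, -0.1018, 0.1152]
orientation: [-0.0, 0.695, 0.719, -0.0]
contact_force: [-0.3, 0.5, -0.9]
width: 0.06
gripper_force: 55.5
```

Call:
{"fn": "send_rows", "kwargs": {"commands": [[0,0,5,0],[0,0,15,0],[0,0,25,0],[0,0,29,0],[0,0,32,0],[0,0,35,0],[0,0,35,0]]}}

```text
time_s: 13.08
tool_pos: [0.6254, -0.1019, 0.0803]
orientation: [-0.0, 0.695, 0.719, -0.0]
contact_force: [0.1, -0.3, -0.3]
width: 0.0602
gripper_force: 55.5
```

Call:
{"fn": "send_rows", "kwargs": {"commands": [[0,0,6,0],[0,0,12,0],[0,0,16,0],[0,0,19,0],[0,0,20.5,0],[0,0,21.5,0],[0,0,22,0],[0,0,22,0],[0,0,22,0]]}}

```text
time_s: 13.83
tool_pos: [0.6257, -0.102, 0.0591]
orientation: [0.0, 0.695, 0.719, 0.0]
contact_force: [-0.0, 0.8, -0.6]
width: 0.0603
gripper_force: 55.6
```

```bash
python3 - <<'E'
from h import *
go([.6252,-.102,.0583],.034)
s=grab('scene'); X=cloud(s);z=X[...,2]
m=(abs(X[...,0]-.625)<.05)&(abs(X[...,1]+.103)<.012)&(z>.08)&(s['color'].min(2)>70)
print(np.nanpercentile(z[m],[50,75,95,100]))
cv2.imwrite('pics/c8.png',cv2.resize(s['color'][140:240,230:390,::-1],None,fx=4,fy=4,interpolation=cv2.INTER_CUBIC))
E
```

```text
t 13.83 tcp [ 0.6257 -0.102   0.0591] psi 0.034 F [-0.   0.8 -0.6] row [-0.  -0.5  0.8] -0.0 w 0.0603
[0.09318602 0.17190875 0.27641834 0.27900279]
```

View pics/c8.png

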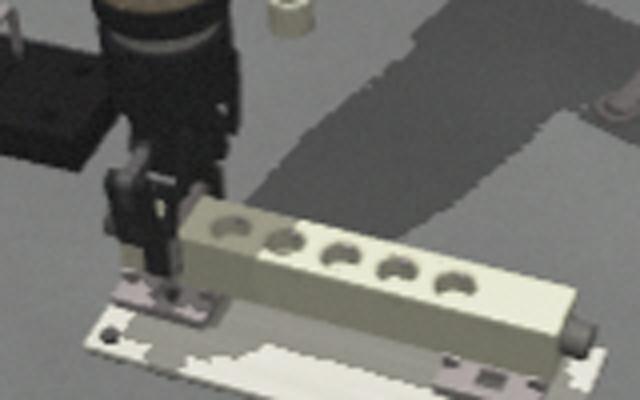

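The legs are in the slots, with the front finger at about (165,270) in the crop. I'll lower 1.5 mm more, release and rise.

Call:
{"fn": "send_rows", "kwargs": {"commands": [[0,0,0.8,0],[0,0,1.6,0],[0,0,1.6,0],[0,0,1.6,0]]}}

```text
time_s: 14.22
tool_pos: [0.6258, -0.102, 0.0587]
orientation: [0.0, 0.695, 0.719, 0.0]
contact_force: [-4.4, 0.8, 12.3]
width: 0.0595
gripper_force: 56.9
```

Call:
{"fn": "send_rows", "kwargs": {"commands": [[0,0,0,0],[0,0,0,0],[0,0,0,0],[0,0,0,0],[0,0,0,0],[0,0,0,0],[0,0,-10,0],[0,0,-30,0],[0,0,-60,0],[0,0,-90,0],[0,0,-100,0],[0,0,-100,0],[0,0,-100,0]], "grip": 100}}

```text
time_s: 15.3
tool_pos: [0.6259, -0.102, 0.158]
orientation: [0.001, 0.695, 0.719, 0.0]
contact_force: [-0.3, -0.4, -0.7]
width: 0.0855
gripper_force: 0.0
```

```bash
python3 - <<'E'
from h import *
go([.491,-.3215,.14],.05)
E
```

```text
t 15.3 tcp [ 0.6259 -0.102   0.158 ] psi 0.034 F [-0.3 -0.4 -0.7] row [-214.7 -142.3   17.9] -0.016 w 0.0855
```

Call:
{"fn": "send_rows", "kwargs": {"commands": [[-35,-23,0,-0.016],[-70,-46,0,-0.016],[-105,-70,0,-0.016],[-140,-93,10,-0.016],[-170,-113,17,-0.016],[-195,-130,17,-0.016],[-208,-138,17,-0.016],[-214.7,-142.3,17,-0.016],[-214.7,-142.3,17,-0.016],[-214.7,-142.3,17,-0.016],[-214.7,-142.3,17,-0.016],[-214.7,-142.3,17,-0.016],[-214.7,-142.3,17,-0.016]]}}

```text
time_s: 16.38
tool_pos: [0.4913, -0.3203, 0.1403]
orientation: [-0.0, 0.689, 0.725, 0.0]
contact_force: [0.4, -1.0, 0.4]
width: 0.0856
gripper_force: 0.0
```

```bash
python3 - <<'E'
from h import *
s=grab('scene'); t=grab('top'); barpose(t)
X=cloud(t);z=X[...,2]
m=(abs(X[...,0]-.625)<.05)&(abs(X[...,1]+.103)<.03)&(z>.088)&(z<.11)
n=m.sum(); uv=np.argwhere(m)[:,::-1]; print(n,np.nanmedian(z[m]),cv2.minAreaRect((onplane(t,uv,.093)[:,:2]*1000).astype(np.float32)))
go([.491,-.3215,.0445],.05)
a=cv2.resize(t['color'][140:240,240:400,::-1],None,fx=3,fy=3); b=cv2.resize(s['color'][140:240,200:360,::-1],None,fx=3,fy=3)
cv2.imwrite('pics/c9.png',np.vstack([a,b])[:600])
E
```

```text
bar 1165 0.08557941105392274 ((624.3002319335938, 5.9844970703125), (56.642799377441406, 297.0545959472656), 0.25639480352401733) [619.77359871   1.24895581]
97 0.09026879502849913 ((627.2442016601562, -104.08284759521484), (47.85137176513672, 58.66606903076172), 40.04090118408203)
t 16.48 tcp [ 0.4911 -0.3207  0.1403] psi 0.0511 F [-0.2 -1.   0.5] row [-0.8 -0.2 95.8] 0.001 w 0.0855
```

View pics/c9.png

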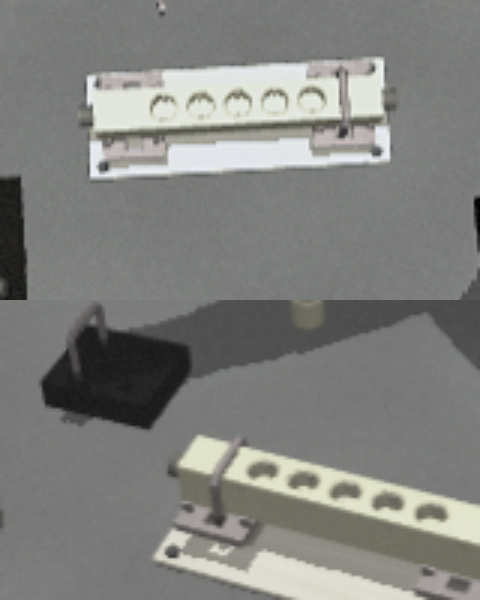

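U-bolt 0 stands upright over the bar with its crown down (crop: top (343,95), scene (228,480)). I'll descend on the second one.

Call:
{"fn": "send_rows", "kwargs": {"commands": [[0,-0.2,40,0],[0,-0.2,70,0],[0,-0.2,90,0],[0,-0.2,95.5,0],[0,-0.2,95.5,0],[0,-0.2,95.5,0],[0,-0.2,95.5,0]]}}

```text
time_s: 17.07
tool_pos: [0.4916, -0.3221, 0.0464]
orientation: [0.001, 0.689, 0.725, 0.0]
contact_force: [0.2, -0.5, 0.7]
width: 0.0855
gripper_force: 0.0
```

Call:
{"fn": "send_rows", "kwargs": {"commands": [[0,0,0,0],[0,0,0,0],[0,0,0,0],[0,0,0,0],[0,0,0,0],[0,0,0,0],[0,0,0,0],[0,0,0,0],[0,0,0,0],[0,0,0,0]], "grip": 0, "squeeze": 50}}

```text
time_s: 17.9
tool_pos: [0.4908, -0.3221, 0.0462]
orientation: [0.001, 0.689, 0.724, -0.0]
contact_force: [-1.1, 0.1, 8.6]
width: 0.0603
gripper_force: 51.8
```

Call:
{"fn": "send_rows", "kwargs": {"commands": [[0,0,-15,0],[0,0,-35,0],[0,0,-70,0],[0,0,-105,0],[0,0,-115,0],[0,0,-115,0],[0,0,-115,0]]}}

```text
time_s: 18.48
tool_pos: [0.4906, -0.3215, 0.16]
orientation: [0.001, 0.689, 0.725, 0.0]
contact_force: [0.4, 0.7, -0.7]
width: 0.0594
gripper_force: 55.4
```

```bash
python3 - <<'E'
from h import *
go([.6182,.1070,.15],.034)
E
```

```text
t 18.48 tcp [ 0.4906 -0.3215  0.16  ] psi 0.05 F [ 0.4  0.7 -0.7] row [421.6 148.8   9.8] 0.016 w 0.0594
```

Call:
{"fn": "send_rows", "kwargs": {"commands": [[40,14,0,0.016],[80,28,0,0.016],[119,42,0,0.016],[158,56,0,0.016],[197,70,0,0.016],[236,83,0,0.016],[275,97,0,0.016],[314,111,0,0.016],[350,124,0,0.016],[380,134,5,0.016],[400,142,9,0.016],[415,146,9,0.016],[422,148.8,9,0.016],[422,148.8,9,0.016],[422,148.8,9,0.016],[422,148.8,9,0.016],[422,148.8,9,0.016],[422,148.8,9,0.016],[422,148.8,9,0.016],[422,148.8,9,0.016]]}}

```text
time_s: 20.15
tool_pos: [0.618, 0.107, 0.151]
orientation: [0.0, 0.695, 0.719, 0.0]
contact_force: [-0.0, -0.8, -0.6]
width: 0.0597
gripper_force: 55.4
```

```bash
python3 - <<'E'
from h import *
go([.6182,.1075,.116],.034)
E
```

```text
t 20.15 tcp [0.618 0.107 0.151] psi 0.0333 F [-0.  -0.8 -0.6] row [ 0.5  0.2 35. ] -0.001 w 0.0597
```

Call:
{"fn": "send_rows", "kwargs": {"commands": [[0,0,10,0],[0,0,20,0],[0,0,24,0],[0,0,28,0],[0,0,31,0],[0,0,35,0],[0,0,35,0]]}}

```text
time_s: 20.73
tool_pos: [0.6176, 0.1075, 0.115]
orientation: [-0.0, 0.695, 0.719, -0.0]
contact_force: [-0.2, 0.0, -0.9]
width: 0.0598
gripper_force: 55.4
```

Call:
{"fn": "send_rows", "kwargs": {"commands": [[0,0,5,0],[0,0,15,0],[0,0,25,0],[0,0,29,0],[0,0,32,0],[0,0,35,0],[0,0,35,0]]}}

```text
time_s: 21.32
tool_pos: [0.6181, 0.1075, 0.0803]
orientation: [0.0, 0.695, 0.719, -0.0]
contact_force: [1.4, -0.2, -2.3]
width: 0.0596
gripper_force: 55.4
```

Call:
{"fn": "send_rows", "kwargs": {"commands": [[0,0,6,0],[0,0,12,0],[0,0,16,0],[0,0,19,0],[0,0,20.5,0],[0,0,21.5,0],[0,0,22,0],[0,0,22,0],[0,0,22,0]]}}

```text
time_s: 22.07
tool_pos: [0.6183, 0.1075, 0.0597]
orientation: [0.0, 0.695, 0.719, 0.0]
contact_force: [-0.1, 0.9, 6.7]
width: 0.0602
gripper_force: 56.2
```

Contact is at the expected height (0.0597), so I'll release and rise.

Call:
{"fn": "send_rows", "kwargs": {"commands": [[0,0,0,0],[0,0,0,0],[0,0,0,0],[0,0,0,0],[0,0,0,0],[0,0,0,0],[0,0,-10,0],[0,0,-30,0],[0,0,-60,0],[0,0,-90,0],[0,0,-100,0],[0,0,-100,0],[0,0,-100,0]], "grip": 100}}

```text
time_s: 23.15
tool_pos: [0.6183, 0.1076, 0.1595]
orientation: [0.0, 0.695, 0.719, 0.0]
contact_force: [-0.6, 0.2, -0.8]
width: 0.085
gripper_force: 0.0
```

```bash
python3 - <<'E'
from h import *
go([.4525,.2445,.14],.034)
E
```

```text
t 23.15 tcp [0.6183 0.1076 0.1595] psi 0.034 F [-0.6  0.2 -0.8] row [ 142.5 -161.1   19.3] -0.0 w 0.085
```

Call:
{"fn": "send_rows", "kwargs": {"commands": [[25,-28,0,0],[50,-56,0,0],[75,-85,5,0],[100,-113,15,0],[120,-136,19,0],[135,-152,19,0],[142.5,-161,19,0],[142.5,-161,19,0],[142.5,-161,19,0],[142.5,-161,19,0],[142.5,-161,19,0]], "grip": 65}}

```text
time_s: 24.07
tool_pos: [0.4533, 0.2438, 0.1396]
orientation: [0.0, 0.695, 0.719, 0.0]
contact_force: [0.0, -0.4, -0.8]
width: 0.0556
gripper_force: 0.0
```

```bash
cat >> h.py <<'E'
def ports(c,show=None):
    """fit port mouth circles on the z=.085 plane, in a rectified metric patch along the bar"""
    mid=np.array([.621,.0015]);psi=.034;S=4000. # px/m
    ys=np.arange(-.15,.15,1/S); xs=np.arange(-.03,.03,1/S)
    XX,YY=np.meshgrid(xs,ys,indexing='ij'); 
    W=np.stack([mid[0]+XX*np.cos(psi)-YY*np.sin(psi),mid[1]+XX*np.sin(psi)+YY*np.cos(psi),np.full_like(XX,.085)],-1)
    rv=cv2.Rodrigues(c['R'])[0]
    p=cv2.projectPoints(W.reshape(-1,3),rv,c['t'],c['mtx'],c['dist_coeffs'])[0].reshape(XX.shape+(2,)).astype(np.float32)
    im=cv2.remap(c['color'],p[...,0],p[...,1],cv2.INTER_CUBIC)
    if show: cv2.imwrite('pics/'+show+'.png',im[:,200:1000,::-1])
    return im,mid,psi,S
E
python3 - <<'E'
from h import *
s=grab('scene'); t=grab('top')
go([.4525,.2445,.03],.034)
a,*_=ports(t);b,*_=ports(s)
cv2.imwrite('pics/c10.png',np.vstack([a,b])[:,200:1000,::-1])
E
```

```text
t 24.17 tcp [0.453  0.2438 0.1397] psi 0.0327 F [-0.7  0.3 -0.5] row [  0.7  -0.5 109.7] -0.001 w 0.0554
```

View pics/c10.png

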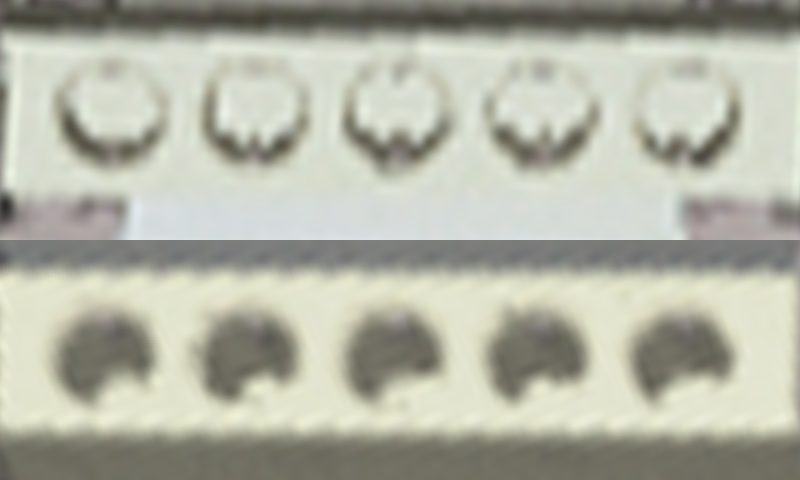

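In the rectified patches (0.25 mm/px) the top-view ports are at columns 112, 256, 398, 541 and 687, row 113. That puts the port centres near (0.619, 0.0012) with 35.9 mm pitch. Next I'll refine the nozzle centres numerically in both views.

```bash
cat > noz.py <<'E'
from h import *
def noz(c,name,hz=.043,box=(.41,.57,.21,.38)):
    X=cloud(c);x,y,z=X[...,0],X[...,1],X[...,2]
    m=((z>.035)&(z<.055)&(x>box[0])&(x<box[1])&(y>box[2])&(y<box[3])).astype(np.uint8)
    n,l,st,ce=cv2.connectedComponentsWithStats(m)
    o=-c['R'].T@c['t']
    for i in range(1,n):
        if st[i,4]<20: continue
        w=onplane(c,np.argwhere(l==i)[:,::-1],hz)[:,:2]*1000
        # far-side edge belongs to the top disc rim: centre = extent on far side - 13 mm; cross-extent mid
        ctr=w.mean(0); d=ctr-o[:2]*1000; d/=np.linalg.norm(d); e=np.array([-d[1],d[0]])
        a=w@d; b=w@e; half=(1.5 if name=='top' else 1.0)
        cc=d*(a.max()+half-13)+e*(b.max()+b.min())/2
        print(name,st[i,4],'z',np.nanmax(z[l==i]).round(4),'cen',ctr.round(1),'far-edge ctr',cc.round(1),'width',round(b.max()-b.min(),1))
t=load('top'); s=load('scene'); noz(t,'top'); noz(s,'scene')
E
python3 noz.py
```

```text
top 67 z 0.0482 cen [451.7 245.9] far-edge ctr [452.3 247.6] width 25.8
scene 76 z 0.048 cen [458.1 245.2] far-edge ctr [453.2 244.9] width 26.8
scene 75 z 0.047 cen [449.8 338.4] far-edge ctr [446.  338.4] width 23.6
scene 82 z 0.0473 cen [496.4 298.3] far-edge ctr [492.6 297.8] width 24.8
scene 79 z 0.0468 cen [537.4 341.8] far-edge ctr [534.1 341.8] width 23.3
```

Nozzle C is at about (0.4525, 0.246). Both cameras agree that it lies 0.2452 in y from port2. I'll descend to it.

Call:
{"fn": "send_rows", "kwargs": {"commands": [[2.7,0,40,0],[2.7,0,80,0],[2.7,0,108,0],[2.7,0,118,0],[2.7,0,118,0],[2.7,0,118,0],[2.7,0,118,0]]}}

```text
time_s: 24.75
tool_pos: [0.4537, 0.2476, 0.0235]
orientation: [0.001, 0.695, 0.719, 0.001]
contact_force: [-0.2, -0.1, 0.5]
width: 0.0556
gripper_force: 0.0
```

Call:
{"fn": "send_rows", "kwargs": {"commands": [[0,0,0,0],[0,0,0,0],[0,0,0,0],[0,0,0,0],[0,0,0,0],[0,0,0,0],[0,0,0,0],[0,0,0,0],[0,0,0,0],[0,0,0,0]], "grip": 0, "squeeze": 50}}

```text
time_s: 25.58
tool_pos: [0.4531, 0.2476, 0.0231]
orientation: [0.001, 0.695, 0.719, 0.001]
contact_force: [-1.5, -0.7, 9.2]
width: 0.024
gripper_force: 48.5
```

```bash
python3 - <<'E'
from h import *
go([.62,.0372,.14],.034)
E
```

```text
t 25.58 tcp [0.4531 0.2476 0.0231] psi 0.0341 F [-1.5 -0.7  9.2] row [-215.9  159.9 -116.7] 0.0 w 0.024
```

Call:
{"fn": "send_rows", "kwargs": {"commands": [[0,0,-30,0],[0,0,-70,0],[0,0,-110,0],[0,0,-112,0],[0,0,-112,0],[0,0,-112,0]]}}

```text
time_s: 26.08
tool_pos: [0.4521, 0.2472, 0.1339]
orientation: [0.0, 0.695, 0.719, 0.0]
contact_force: [-0.2, 0.4, -0.8]
width: 0.0235
gripper_force: 49.8
```

```bash
python3 - <<'E'
from h import *
go([.6176,.0742,.125],.034)
E
```

```text
t 26.08 tcp [0.4521 0.2472 0.1339] psi 0.0341 F [-0.2  0.4 -0.8] row [-178.5  159.5    9. ] 0.0 w 0.0235
```

Call:
{"fn": "send_rows", "kwargs": {"commands": [[-30,27,0,0],[-60,54,0,0],[-90,80,0,0],[-120,107,0,0],[-145,130,0,0],[-165,148,4,0],[-175,157,9,0],[-178.5,159.5,9,0],[-178.5,159.5,9,0],[-178.5,159.5,9,0],[-178.5,159.5,9,0],[-178.5,159.5,9,0],[-178.5,159.5,9,0],[-178.5,159.5,9,0]]}}

```text
time_s: 27.25
tool_pos: [0.6174, 0.0749, 0.1252]
orientation: [0.0, 0.695, 0.719, 0.0]
contact_force: [-0.8, 0.4, -0.6]
width: 0.0234
gripper_force: 49.8
```

```bash
python3 - <<'E'
from h import *
s=grab('scene')
go([.6176,.0742,.1],.034)
cv2.imwrite('pics/c11.png',cv2.resize(s['color'][140:240,270:410,::-1],None,fx=5,fy=5,interpolation=cv2.INTER_CUBIC))
E
```

```text
t 27.3 tcp [0.6174 0.0747 0.1251] psi 0.0347 F [ 0.4  0.4 -0.8] row [-0.5  0.1 25.1] 0.001 w 0.0238
```

View pics/c11.png

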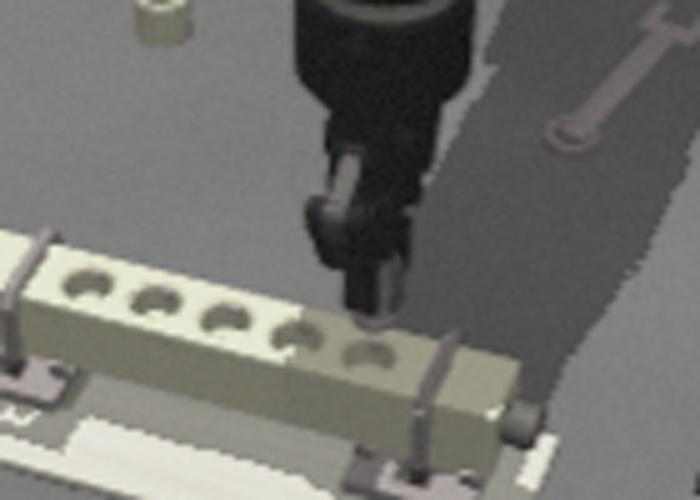

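Both U-bolts stand upright on the bar, and the nozzle is above the last port (370,353). I'll lower it gently.

Call:
{"fn": "send_rows", "kwargs": {"commands": [[-0.3,0,10,0],[-0.3,0,17,0],[-0.3,0,20,0],[-0.3,0,22,0],[-0.3,0,24,0],[-0.3,0,26,0],[-0.3,0,26,0]]}}

```text
time_s: 27.88
tool_pos: [0.6186, 0.0739, 0.099]
orientation: [0.001, 0.695, 0.719, 0.001]
contact_force: [2.9, 0.6, -0.1]
width: 0.024
gripper_force: 49.9
```

Call:
{"fn": "send_rows", "kwargs": {"commands": [[0,0.5,2,0],[0,0.5,4,0],[0,0.5,6,0],[0,0.5,8,0],[0,0.5,9,0],[0,0.5,9.5,0],[0,0.5,9.5,0],[0,0.5,9.5,0]]}}

```text
time_s: 28.55
tool_pos: [0.6188, 0.0739, 0.0909]
orientation: [0.001, 0.695, 0.719, 0.001]
contact_force: [-1.5, -0.4, 16.5]
width: 0.024
gripper_force: 51.5
```

It clicked home: z = 0.0909 against 0.0911 expected, with the force rising. I'll release, rise and go to nozzle B.

Call:
{"fn": "send_rows", "kwargs": {"commands": [[0,0,0,0],[0,0,0,0],[0,0,0,0],[0,0,0,0],[0,0,-10,0],[0,0,-30,0],[0,0,-50,0],[0,0,-50,0],[0,0,-50,0]], "grip": 65}}

```text
time_s: 29.3
tool_pos: [0.619, 0.0739, 0.1409]
orientation: [0.001, 0.695, 0.719, 0.001]
contact_force: [0.3, 0.7, -0.6]
width: 0.0559
gripper_force: 0.0
```

```bash
python3 - <<'E'
from h import *
go([.4921,.3000,.10],.034)
s=load('scene');s=grab('scene');X=cloud(s);z=X[...,2]
m=(np.hypot(X[...,0]-.6185,X[...,1]-.073)<.012)&(z>.09)&(z<.13); print('head top z (want .111)',np.nanpercentile(z[m],[50,75,90]),m.sum())
E
```

```text
t 29.3 tcp [0.619  0.0739 0.1409] psi 0.034 F [ 0.3  0.7 -0.6] row [ 230.3 -119.3   40.6] 0.0 w 0.0559
head top z (want .111) [0.10999099 0.11277394 0.1134779 ] 85
```

The head top is at about 0.112, so it is home. On to nozzle B.

Call:
{"fn": "send_rows", "kwargs": {"commands": [[34,-18,-5,0],[69,-36,-5,0],[103,-54,-5,0],[137,-71,-5,0],[170,-88,5,0],[200,-104,20,0],[220,-114,35,0],[230.3,-119.3,40,0],[230.3,-119.3,40,0],[230.3,-119.3,40,0],[230.3,-119.3,40,0],[230.3,-119.3,40,0],[230.3,-119.3,40,0]]}}

```text
time_s: 30.43
tool_pos: [0.4921, 0.2992, 0.0998]
orientation: [0.0, 0.696, 0.718, 0.0]
contact_force: [-0.1, -0.5, 0.3]
width: 0.0555
gripper_force: 0.0
```

```bash
python3 - <<'E'
from h import *
go([.4921,.3000,.0225],.034)
E
```

```text
t 30.43 tcp [0.4921 0.2992 0.0998] psi 0.0324 F [-0.1 -0.5  0.3] row [ 0.8 -0.1 77.3] -0.002 w 0.0555
```

Call:
{"fn": "send_rows", "kwargs": {"commands": [[0,0,35,0],[0,0,65,0],[0,0,77,0],[0,0,77,0],[0,0,77,0],[0,0,77,0]]}}

```text
time_s: 30.93
tool_pos: [0.4923, 0.3001, 0.0236]
orientation: [0.0, 0.695, 0.719, 0.001]
contact_force: [0.4, 1.0, 0.3]
width: 0.0555
gripper_force: 0.0
```

Call:
{"fn": "send_rows", "kwargs": {"commands": [[0,0,0,0],[0,0,0,0],[0,0,0,0],[0,0,0,0],[0,0,0,0],[0,0,0,0],[0,0,0,0],[0,0,0,0],[0,0,0,0]], "grip": 0}}

```text
time_s: 31.68
tool_pos: [0.4919, 0.3004, 0.0236]
orientation: [0.0, 0.695, 0.719, 0.001]
contact_force: [-0.3, -0.3, 6.1]
width: 0.0239
gripper_force: 48.7
```

Call:
{"fn": "send_rows", "kwargs": {"commands": [[0,0,-30,0],[0,0,-70,0],[0,0,-110,0],[0,0,-112,0],[0,0,-112,0],[0,0,-112,0]]}}

```text
time_s: 32.18
tool_pos: [0.491, 0.3, 0.1344]
orientation: [0.0, 0.695, 0.719, 0.0]
contact_force: [-0.2, 0.1, -0.7]
width: 0.0236
gripper_force: 49.6
```

```bash
python3 - <<'E'
from h import *
go([.6198,.0379,.125],.034)
t=grab('top'); barpose(t)
E
```

```text
t 32.18 tcp [0.491  0.3    0.1344] psi 0.0341 F [-0.2  0.1 -0.7] row [-266.4  119.8    9.5] 0.0 w 0.0236
bar 1094 0.08580400236825822 ((624.1170654296875, 7.510162353515625), (51.227760314941406, 294.5363464355469), 1.8361777067184448) [619.67233556  -1.69017792]
```

Call:
{"fn": "send_rows", "kwargs": {"commands": [[-35,16,-15,0],[-72,32,-25,0],[-109,49,-25,0],[-146,66,-25,0],[-183,82,-25,0],[-218,98,-25,0],[-245,110,-25,0],[-260,117,-20,0],[-266,119.8,0,0],[-266,119.8,9,0],[-266,119.8,9,0],[-266,119.8,9,0],[-266,119.8,9,0],[-266,119.8,9,0],[-266,119.8,9,0],[-266,119.8,9,0]]}}

```text
time_s: 33.57
tool_pos: [0.6201, 0.0387, 0.126]
orientation: [0.0, 0.695, 0.719, 0.0]
contact_force: [-0.2, 0.1, -0.2]
width: 0.024
gripper_force: 49.6
```

```bash
python3 - <<'E'
from h import *
go([.6198,.0382,.099],.034)
E
```

```text
t 33.57 tcp [0.6201 0.0387 0.126 ] psi 0.0347 F [-0.2  0.1 -0.2] row [-0.5 -0.3 27. ] 0.001 w 0.024
```

Call:
{"fn": "send_rows", "kwargs": {"commands": [[0,0,10,0],[0,0,17,0],[0,0,20,0],[0,0,22,0],[0,0,24,0],[0,0,27,0],[0,0,27,0]]}}

```text
time_s: 34.15
tool_pos: [0.6203, 0.0382, 0.098]
orientation: [0.0, 0.695, 0.719, 0.0]
contact_force: [2.2, -0.5, -0.9]
width: 0.0238
gripper_force: 49.6
```

Call:
{"fn": "send_rows", "kwargs": {"commands": [[0,0,2,0],[0,0,4,0],[0,0,6,0],[0,0,8,0],[0,0,9,0],[0,0,9.3,0],[0,0,9.3,0],[0,0,9.3,0]]}}

```text
time_s: 34.82
tool_pos: [0.6206, 0.0383, 0.091]
orientation: [0.001, 0.695, 0.719, 0.001]
contact_force: [-4.0, -0.0, 17.0]
width: 0.0239
gripper_force: 51.6
```

Home again. I'll release, rise and go to nozzle D.

Call:
{"fn": "send_rows", "kwargs": {"commands": [[0,0,0,0],[0,0,0,0],[0,0,0,0],[0,0,0,0],[0,0,-10,0],[0,0,-30,0],[0,0,-55,0],[0,0,-55,0],[0,0,-55,0]], "grip": 65}}

```text
time_s: 35.57
tool_pos: [0.621, 0.0382, 0.1459]
orientation: [0.001, 0.695, 0.719, 0.001]
contact_force: [-0.5, -0.8, -0.2]
width: 0.0554
gripper_force: 0.0
```

```bash
python3 - <<'E'
from h import *
go([.4448,.3405,.10],.034)
s=grab('scene');X=cloud(s);z=X[...,2]
m=(np.hypot(X[...,0]-.620,X[...,1]-.037)<.012)&(z>.09)&(z<.13); print('head top z',np.nanpercentile(z[m],[50,75,90]),m.sum())
E
```

```text
t 35.57 tcp [0.621  0.0382 0.1459] psi 0.034 F [-0.5 -0.8 -0.2] row [ 308.1 -166.    45.3] 0.0 w 0.0554
head top z [0.11064709 0.11256099 0.11355672] 88
```

Call:
{"fn": "send_rows", "kwargs": {"commands": [[36,-19,-5,0],[72,-39,-5,0],[108,-58,-5,0],[144,-78,-5,0],[180,-97,0,0],[216,-116,0,0],[250,-135,5,0],[280,-151,15,0],[300,-162,30,0],[308,-166,45,0],[308,-166,45,0],[308,-166,45,0],[308,-166,45,0],[308,-166,45,0],[308,-166,45,0],[308,-166,45,0]]}}

```text
time_s: 36.95
tool_pos: [0.4443, 0.3399, 0.0996]
orientation: [0.0, 0.695, 0.719, 0.0]
contact_force: [-0.4, 0.8, 0.3]
width: 0.0554
gripper_force: 0.0
```

```bash
python3 - <<'E'
from h import *
go([.4448,.3405,.0225],.034)
E
```

```text
t 36.95 tcp [0.4443 0.3399 0.0996] psi 0.0328 F [-0.4  0.8  0.3] row [ 0.5  0.5 77.1] -0.001 w 0.0554
```

Call:
{"fn": "send_rows", "kwargs": {"commands": [[0,0,35,0],[0,0,65,0],[0,0,77,0],[0,0,77,0],[0,0,77,0],[0,0,77,0]]}}

```text
time_s: 37.45
tool_pos: [0.4445, 0.3408, 0.0232]
orientation: [0.0, 0.695, 0.719, 0.001]
contact_force: [1.3, -0.3, 0.1]
width: 0.0554
gripper_force: 0.0
```

Call:
{"fn": "send_rows", "kwargs": {"commands": [[0,0,0,0],[0,0,0,0],[0,0,0,0],[0,0,0,0],[0,0,0,0],[0,0,0,0],[0,0,0,0],[0,0,0,0],[0,0,0,0]], "grip": 0}}

```text
time_s: 38.2
tool_pos: [0.4442, 0.3409, 0.0233]
orientation: [0.0, 0.695, 0.719, 0.001]
contact_force: [-0.6, -0.9, 7.3]
width: 0.0239
gripper_force: 48.6
```

Call:
{"fn": "send_rows", "kwargs": {"commands": [[0,0,-30,0],[0,0,-70,0],[0,0,-110,0],[0,0,-125,0],[0,0,-125,0],[0,0,-125,0]]}}

```text
time_s: 38.7
tool_pos: [0.4441, 0.3408, 0.148]
orientation: [0.0, 0.695, 0.719, 0.001]
contact_force: [-0.6, 0.4, -1.0]
width: 0.0238
gripper_force: 49.7
```

```bash
python3 - <<'E'
from h import *
go([.621,.0022,.125],.034)
E
```

```text
t 38.7 tcp [0.4441 0.3408 0.148 ] psi 0.0341 F [-0.6  0.4 -1. ] row [-344.5  165.3   23. ] 0.0 w 0.0238
```

Call:
{"fn": "send_rows", "kwargs": {"commands": [[-36,17,-8,0],[-72,35,-10,0],[-109,52,-10,0],[-146,70,-10,0],[-183,88,-10,0],[-220,105,-10,0],[-257,123,-10,0],[-292,140,-10,0],[-320,153,-10,0],[-337,162,-5,0],[-344.5,165.3,10,0],[-344.5,165.3,22,0],[-344.5,165.3,22,0],[-344.5,165.3,22,0],[-344.5,165.3,22,0],[-344.5,165.3,22,0],[-344.5,165.3,22,0],[-344.5,165.3,22,0]]}}

```text
time_s: 40.2
tool_pos: [0.6207, 0.0021, 0.1256]
orientation: [0.0, 0.695, 0.719, 0.0]
contact_force: [0.8, -0.6, -1.4]
width: 0.0241
gripper_force: 49.7
```

```bash
python3 - <<'E'
from h import *
go([.621,.0021,.099],.034)
E
```

```text
t 40.2 tcp [0.6207 0.0021 0.1256] psi 0.0345 F [ 0.8 -0.6 -1.4] row [ 0.   0.3 26.6] 0.001 w 0.0241
```

Call:
{"fn": "send_rows", "kwargs": {"commands": [[0,0.3,10,0],[0,0.3,17,0],[0,0.3,20,0],[0,0.3,22,0],[0,0.3,24,0],[0,0.3,27,0],[0,0.3,27,0]]}}

```text
time_s: 40.78
tool_pos: [0.6217, 0.0018, 0.0982]
orientation: [0.001, 0.695, 0.719, 0.001]
contact_force: [3.3, -0.2, 0.5]
width: 0.0236
gripper_force: 49.8
```

Call:
{"fn": "send_rows", "kwargs": {"commands": [[0,0,2,0],[0,0,4,0],[0,0,6,0],[0,0,8,0],[0,0,9,0],[0,0,9.3,0],[0,0,9.3,0],[0,0,9.3,0]]}}

```text
time_s: 41.45
tool_pos: [0.6216, 0.0018, 0.0905]
orientation: [0.001, 0.695, 0.719, 0.001]
contact_force: [-2.6, -0.0, 16.8]
width: 0.0242
gripper_force: 51.4
```

Home (expected 0.0913). Next is nozzle A, the last one.

Call:
{"fn": "send_rows", "kwargs": {"commands": [[0,0,0,0],[0,0,0,0],[0,0,0,0],[0,0,0,0],[0,0,-10,0],[0,0,-30,0],[0,0,-55,0],[0,0,-55,0],[0,0,-55,0]], "grip": 65}}

```text
time_s: 42.2
tool_pos: [0.6219, 0.0017, 0.1456]
orientation: [0.001, 0.695, 0.719, 0.001]
contact_force: [0.5, -1.4, 0.3]
width: 0.0552
gripper_force: 0.0
```

```bash
python3 - <<'E'
from h import *
go([.5331,.3440,.10],.034)
s=grab('scene');X=cloud(s);z=X[...,2]
m=(np.hypot(X[...,0]-.621,X[...,1]-.001)<.012)&(z>.09)&(z<.13); print('head top z',np.nanpercentile(z[m],[50,75,90]),m.sum())
E
```

```text
t 42.2 tcp [0.6219 0.0017 0.1456] psi 0.034 F [ 0.5 -1.4  0.3] row [345.2 -77.2  45.2] 0.0 w 0.0552
head top z [0.10953324 0.11215776 0.11320183] 97
```

Call:
{"fn": "send_rows", "kwargs": {"commands": [[38,-9,-5,0],[77,-17,-5,0],[116,-26,-5,0],[155,-35,-5,0],[194,-43,-5,0],[233,-52,0,0],[270,-60,5,0],[305,-68,10,0],[330,-74,25,0],[345,-77.2,45,0],[345,-77.2,45,0],[345,-77.2,45,0],[345,-77.2,45,0],[345,-77.2,45,0],[345,-77.2,45,0],[345,-77.2,45,0]]}}

```text
time_s: 43.58
tool_pos: [0.5326, 0.3433, 0.0995]
orientation: [0.0, 0.695, 0.719, 0.001]
contact_force: [-0.1, -1.0, -0.5]
width: 0.0553
gripper_force: 0.0
```

```bash
python3 - <<'E'
from h import *
go([.5331,.3440,.0225],.034)
E
```

```text
t 43.58 tcp [0.5326 0.3433 0.0995] psi 0.0327 F [-0.1 -1.  -0.5] row [ 0.7  0.4 77. ] -0.001 w 0.0553
```

Call:
{"fn": "send_rows", "kwargs": {"commands": [[0,0,35,0],[0,0,65,0],[0,0,77,0],[0,0,77,0],[0,0,77,0],[0,0,77,0]]}}

```text
time_s: 44.08
tool_pos: [0.533, 0.3444, 0.0235]
orientation: [0.0, 0.695, 0.719, 0.001]
contact_force: [0.3, 1.1, 0.0]
width: 0.0555
gripper_force: 0.0
```

Call:
{"fn": "send_rows", "kwargs": {"commands": [[0,0,0,0],[0,0,0,0],[0,0,0,0],[0,0,0,0],[0,0,0,0],[0,0,0,0],[0,0,0,0],[0,0,0,0],[0,0,0,0]], "grip": 0}}

```text
time_s: 44.83
tool_pos: [0.5327, 0.3444, 0.0232]
orientation: [0.0, 0.695, 0.719, 0.001]
contact_force: [-1.0, -0.8, 6.9]
width: 0.024
gripper_force: 48.8
```

Call:
{"fn": "send_rows", "kwargs": {"commands": [[0,0,-30,0],[0,0,-70,0],[0,0,-110,0],[0,0,-125,0],[0,0,-125,0],[0,0,-125,0]]}}

```text
time_s: 45.33
tool_pos: [0.5324, 0.3443, 0.148]
orientation: [0.0, 0.695, 0.719, 0.001]
contact_force: [-0.2, 0.6, -0.2]
width: 0.0235
gripper_force: 49.6
```

```bash
python3 - <<'E'
from h import *
go([.6228,-.0342,.125],.034)
E
```

```text
t 45.33 tcp [0.5324 0.3443 0.148 ] psi 0.0341 F [-0.2  0.6 -0.2] row [-381.4   77.4   22.8] 0.0 w 0.0235
```

Call:
{"fn": "send_rows", "kwargs": {"commands": [[-39,8,-8,0],[-78,16,-10,0],[-117,24,-10,0],[-156,32,-10,0],[-195,40,-10,0],[-234,48,-10,0],[-273,55,-10,0],[-310,63,-10,0],[-345,70,-10,0],[-370,75,-8,0],[-381.4,77.4,5,0],[-381.4,77.4,22,0],[-381.4,77.4,22,0],[-381.4,77.4,22,0],[-381.4,77.4,22,0],[-381.4,77.4,22,0],[-381.4,77.4,22,0],[-381.4,77.4,22,0]]}}

```text
time_s: 46.83
tool_pos: [0.6225, -0.0341, 0.1254]
orientation: [0.0, 0.695, 0.719, 0.0]
contact_force: [0.1, -0.1, -1.3]
width: 0.0241
gripper_force: 49.6
```

```bash
python3 - <<'E'
from h import *
go([.6228,-.0341,.099],.034)
E
```

```text
t 46.83 tcp [ 0.6225 -0.0341  0.1254] psi 0.0348 F [ 0.1 -0.1 -1.3] row [ 0.   0.3 26.4] 0.001 w 0.0241
```

Call:
{"fn": "send_rows", "kwargs": {"commands": [[0,0.3,10,0],[0,0.3,17,0],[0,0.3,20,0],[0,0.3,22,0],[0,0.3,24,0],[0,0.3,27,0],[0,0.3,27,0]]}}

```text
time_s: 47.42
tool_pos: [0.623, -0.0348, 0.0976]
orientation: [0.0, 0.695, 0.719, 0.0]
contact_force: [1.8, -0.3, 0.6]
width: 0.0237
gripper_force: 49.7
```

Call:
{"fn": "send_rows", "kwargs": {"commands": [[0,0,2,0],[0,0,4,0],[0,0,6,0],[0,0,8,0],[0,0,9,0],[0,0,9.3,0],[0,0,9.3,0],[0,0,9.3,0]]}}

```text
time_s: 48.08
tool_pos: [0.6233, -0.0346, 0.0905]
orientation: [0.001, 0.695, 0.719, 0.001]
contact_force: [-3.6, 1.0, 18.6]
width: 0.0237
gripper_force: 51.7
```

Call:
{"fn": "send_rows", "kwargs": {"commands": [[0,0,0,0],[0,0,0,0],[0,0,0,0],[0,0,0,0],[0,0,-10,0],[0,0,-30,0],[0,0,-60,0],[0,0,-90,0],[0,-40,-100,0],[0,-80,-100,0],[0,-120,-100,0],[0,-160,-100,0],[0,-200,-100,0],[0,-220,-100,0],[0,-220,-100,0],[0,-220,-100,0]], "grip": 65}}

```text
time_s: 49.42
tool_pos: [0.4023, -0.0422, 0.1893]
orientation: [0.001, 0.695, 0.719, 0.0]
contact_force: [0.9, 0.0, 0.5]
width: 0.0559
gripper_force: 0.0
```

```bash
python3 - <<'E'
from h import *
s=grab('scene');X=cloud(s);z=X[...,2];t=grab('top')
for k in range(-1,3):
    m=(np.hypot(X[...,0]-.621+.00122*k,X[...,1]-.001-.036*k)<.012)&(z>.09)&(z<.13); print('head top z',np.nanpercentile(z[m],[50,75,90]),m.sum())
m=(abs(X[...,0]-.62)<.02)&(abs(X[...,1])<.14)&(z>.07)&(z<.09);print('bar',np.nanmedian(z[m]))
cv2.imwrite('pics/c12.png',cv2.resize(s['color'][130:270,210:410,::-1],(800,560),interpolation=cv2.INTER_CUBIC))
cv2.imwrite('pics/top12.png',t['color'][:,:,::-1])
E
```

```text
head top z [0.1104658  0.11206716 0.11335325] 99
head top z [0.11025842 0.11218072 0.11338152] 94
head top z [0.11032165 0.11271595 0.11346894] 91
head top z [0.11022354 0.1123462  0.11358101] 96
bar 0.0856065711266843
```

View pics/c12.png

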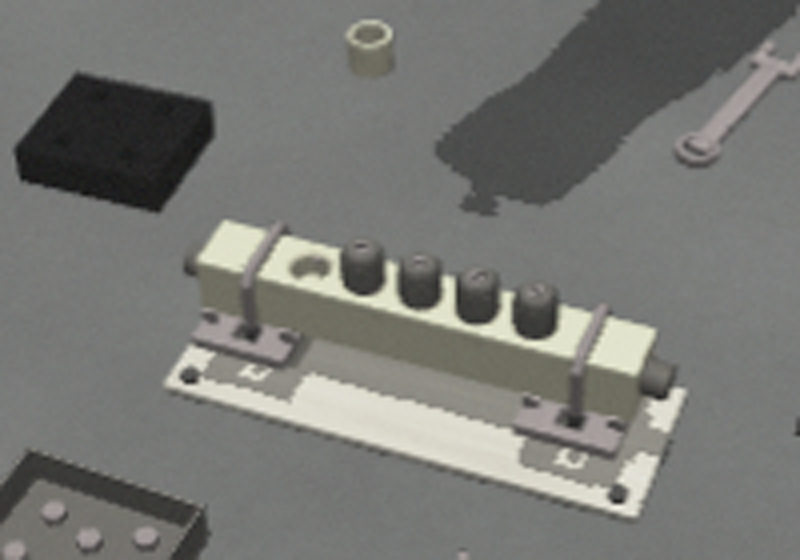

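View pics/top12.png

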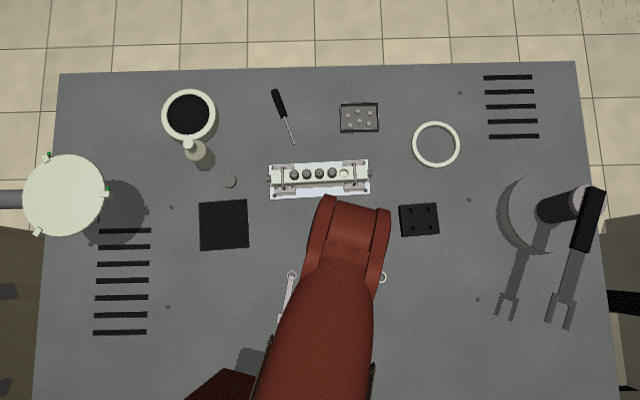

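All four nozzle heads are at the same height and flush on the bar. Both U-bolts are seated, the mat and kit are empty, and the bottle, ring and cap haven't moved. I'll hand in.

```bash
python3 -c "
from station import ctrl
print(ctrl.hand_in())"
```

```text
the job is handed in; nothing more can be done
None
```

The job is handed in: the bar lies in both saddles, both U-bolts are seated on it, and all four nozzles are clicked home; the last pictures show the bottle, ring and cap unmoved, but the hand-in returned no verdict.

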